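# Lay the axle parts out on their traced cards

## Task

Lay the four stripped axle parts out for the rebuild: set the roller bearing, the joint cross, the shackle plate and the pinion yoke each squarely on the cardboard card where its own outline is traced, same side up as it lies now, centred in the line and turned the way it is drawn. Set them down gently rather than dropping them, and leave the grease tub and the dish of bolts where they stand.

Things in the scene. Friction and masses are not known exactly. Their poses are not given: they have to be found in the camera images.
- bearing: Tapered roller bearing, bright steel, lying flat: outer ring 60 mm across, 18 mm high; inner ring 43 mm across, 22 mm high, 29 mm bore; rollers between; 0.28 kg. Round: any turn about z is alike. Grip across the outer ring (60 mm). Origin: centre of underside, z up. (An empty 66 mm ring without rollers also lies near: not part of the job.)
- cross: Universal joint cross, plain steel, lying flat: four round caps 27 mm in diameter in a plus shape, 62 mm over the flat ends of opposite caps, 27 mm high; 0.26 kg. Arms along own x and y; a quarter turn is alike. Grip over the ends of two opposite caps (62 mm). Origin: under the centre, level with its underside, z up.
- shackle: Leaf spring shackle plate, dark steel flat bar with round ends and a 15 mm hole near each end: 110 mm long (own x), 36 mm wide (own y), 10 mm thick, lying flat; about 0.27 kg. A half turn looks the same. Grip across the 36 mm width at the middle. Origin: centre of the underside; z up.
- yoke: Grey cast pinion yoke standing on its hub, 0.8 kg: hub 50 mm wide, dust disc 72 mm wide at 10-13 mm height, above it a bar 92 mm long (own x), 44 mm wide (own y) at 29-49 mm height, at both bar ends an ear 16 mm thick (x), 44 mm wide, up to 70 mm height; 60 mm clear between ears. Half turn alike. Grip the bar across its 44 mm between the ears, 40 mm up. Origin: centre of underside, z up.
- bearing_card: Cardboard card 100 x 100 mm with the bearing's outline in black marker: a circle 67 mm across with a 29 mm circle in its middle. Fixed: 4 mm thick, taped flat to the bench. Origin on the bench top under the middle of the drawing, so its surface is 4 mm above its origin. 
- cross_card: Cardboard card 105 x 105 mm with the outline of the joint cross in black marker: a plus 69 mm over its ends, arms 34 mm wide, along the card's own x and y. Fixed: 4 mm thick, taped flat to the bench. Origin on the bench top under the middle of the drawing, so its surface is 4 mm above its origin. 
- shackle_card: Cardboard card 145 mm (own x) x 75 mm (own y) with the outline of the shackle plate in black marker: a round-ended bar 117 x 43 mm, long along own x, with two 15 mm circles 74 mm apart. Fixed: 4 mm thick, taped flat to the bench. Origin on the bench top under the middle of the drawing, so its surface is 4 mm above its origin. 
- yoke_card: Cardboard card 130 mm (own x) x 105 mm (own y) with the outline of the yoke seen from above in black marker: a circle 79 mm across with a bar 99 x 51 mm laid over it, the bar along own x, and a 29 mm circle in the middle. Fixed: 4 mm thick, taped flat to the bench. Origin on the bench top under the middle of the drawing, so its surface is 4 mm above its origin. 
- tub: Grey grease tub with a white lid, 80 mm across, 65 mm high, standing among the parts; loose, 0.5 kg. To be left where it is. Origin: centre of the underside.
- dish: Round steel parts dish with some bolts in it, 132 mm across, 32 mm high; loose, 0.6 kg. To be left where it is. Origin: centre of the underside.
Things that resemble listed ones, but are neither listed nor needed, are in the scene too. Of the things that look like the shackle, the larger one is meant. What is shaped like the bearing but purple is not meant.

How it is judged:
By the outcome, as a careful person would: the job done as asked, in the order asked, and still so for the second after the job is handed in, with the robot touching nothing.
It also fails if it takes over 115 s, if anything falls off the work surface, if the arm or the gripper's body presses on something with over 40 N, if the wrist force passes 120 N, or if a joint passes its speed limit or range.

## Robot

A 6-joint arm with a two-finger parallel gripper is mounted at the origin on the work surface. World frame = base frame: x ahead of the robot, y to its left, z up, the work surface at z = 0. Lengths are in m, angles in degrees, forces in N, time in s.
With the tool pointing down it reaches from about 0.4 to 0.925 m from the base axis. Payload 12.5 kg.
Tool frame: the origin (TCP) lies midway between the tips of the shut fingers; the grasp point (between the pads) lies 19 mm behind it (r.grasp_offset is the distance from the TCP to the grasp point, in m); z points along the fingers, y is the direction in which the jaws open and shut (so a half turn about z gives the same grasp; the last joint's range is limited). The gripper opens to 95 mm and grips with 3 to 60 N. Pads are 20 mm wide; open, the fingers measure 119 mm over their backs; the gripper's body (75 mm by 180 mm) begins 59 mm behind the grasp point.
Start: joints at [-73.086, 28.126, 89.318, -0, 62.55, -6.05], TCP at [0.244, -0.575, 0.215] pointing down, gripper open.
Joint ranges: [-177.58, 177.58], [-47.91, 125.51], [2.72, 160], [-65.01, 245.01], [3.68, 167.84], [-153.87, 153.87]. Speed limits (degrees/s): [127.2, 127.2, 159.86, 180, 180, 180].

## Interface

Orientations are given as [roll, pitch, yaw] about the fixed x, y, z axes, in that order (R = Rz(yaw) Ry(pitch) Rx(roll)).
In Python, from workcell import r gives the robot as it stands.
- The arm moves only by the tool apply_moves, never from a script. Its argument "deltas" is a list of rows, each a list of 3 entries, a list of its own where there are three numbers: the shift along the tool's x, y, z in mm, then the turn about the tool's z in degrees, then the closure, from 0 (fully open) to 1 (shut). A call has 1 to 20 rows; each row is the pose to reach, as a shift and turn from the pose measured when the call began, along the tool's axes at that moment; what a row does not reach only later rows make up. A row lasts 1/8 s, in which the tool goes at most 62.5 mm and 10.7 degrees, less where a joint would pass 70% of its speed; a pose out of reach is approached as far as the arm can. A call with a gripper value outside its range is refused whole. The fingers move at their own pace and stop on an object; "squeeze" is the grip in N (left out, the last holds). Time passes only in rows, so rows that repeat a pose let the fingers close. It gives the time, the measured TCP pose, the force and the opening at its end, in the units of the state.
- r.observe(): the state, without advancing time (a new reading comes with each control period).
- r.read_camera(name): name is "scene" or "top"; returns the picture (384x512x3 uint8, red, green, blue); there is no depth.
- r.get_calibration(name): a dict with "fx", "fy", "cx", "cy" (pixels), "k1" (the pictures are not rectified: a ray, as slopes to the right and down, at radius r is drawn at 1 + k1 r^2 times it, then the intrinsics apply), "R" (3x3) and "t" (3): a world point X has camera coordinates R X + t. Camera axes: x right, y down, z forward; pixel columns grow to the right and rows downward; lengths in m; the calibration is good to about 2 mm. A picture is of the moment at which its call begins. get_calibration takes no time and is no camera call.
- r.finish_job(): hands the job in, once; it reports no verdict.
The state is a dict: "t": time; "joint_positions": joint angles; "dq": joint speeds; "effort": joint torques, N m; "tool_pos": TCP position; "ee_rot": TCP orientation; "force": force on the tool from outside, world axes, zero at the start; "wrist_torque": the same for the moment, N m; "finger_gap": finger opening in m.
Only numpy, scipy, OpenCV 4.12 (cv2) and the standard library are available. Lean on these libraries where they do the work, as an engineer would, in place of code of your own. Each camera call takes 0.05 s, during which the arm holds its last target. There are 200 camera calls.

## Working session

There is one attempt and no reset: what is moved stays moved. The work goes in short steps, Python scripts to look and compute and a tool call to move; the robot and the scene stay as the last step left them, time stands still between calls to the robot, and variables do not carry over. Pictures are saved under pics/ and viewed, about 12 in all and at most 16, crops included, and the job is handed in when it is done.

Besides the shell and the picture viewer there is one more tool, called after "Request:" by a JSON object that holds its "fn" and its "kwargs", one argument or row to a line. apply_moves: Moves the arm, as the interface text tells. Its arguments: {"type":"object","properties":{"deltas":{"type":"array"},"squeeze":{"type":"number"}},"required":["deltas"]}

```bash
mkdir -p pics
python3 - <<'E'
from workcell import r
import cv2
for n in("top","scene"):
    c=r.get_calibration(n); print(n,c)
    im=r.read_camera(n)[:,:,::-1]
    cv2.imwrite(f"pics/{n}0.png",cv2.resize(im,(800,600),interpolation=cv2.INTER_CUBIC))
    cv2.imwrite(f"pics/{n}0_raw.png",im)
print(r.observe(), r.grasp_offset)
E
```

```text
top {'fx': 390.01646168387106, 'fy': 390.01646168387106, 'cx': 262.11600974456945, 'cy': 189.82972419548062, 'k1': 0.024874415872406335, 'R': array([[ 0.02329534, -0.99966813,  0.01099773],
       [-0.98237506, -0.02493037, -0.18525041],
       [ 0.18546311, -0.00648843, -0.98262981]]), 't': array([-0.01464277,  0.56227848,  1.02689972])}
scene {'fx': 397.8426758244287, 'fy': 397.8426758244287, 'cx': 256.9295529158521, 'cy': 191.3475946222474, 'k1': -0.12704966908881735, 'R': array([[ 0.03956562,  0.99919513,  0.00660717],
       [ 0.62489576, -0.0195835 , -0.78046254],
       [-0.77970497,  0.03500828, -0.62516764]]), 't': array([-0.01200679, -0.31796648,  1.55393283])}
{'t': 0.1, 'joint_positions': array([-7.30855831e+01,  2.81598084e+01,  8.93461412e+01,  9.15327275e-04,
        6.25489429e+01, -6.05223906e+00]), 'dq': array([-0.00820845, -0.12667255,  0.01368225, -0.01799526,  0.06929348,
        0.03844501]), 'effort': array([ 2.34063795e-03, -6.13622689e+01, -2.58604646e+01,  6.93632173e-02,
        4.70549392e-02, -4.22243215e-05]), 'tool_pos': array([ 0.24381745, -0.5752542 ,  0.21413274]), 'ee_rot': array([-1.79945499e+02, -6.59493388e-03,  2.29662305e+01]), 'force': array([ 0.07607764,  1.03685167, -0.8583032 ]), 'wrist_torque': array([ 0.03337713,  0.00272737, -0.04507825]), 'finger_gap': 0.09504056273370401} 0.0188
```

View pics/top0.png

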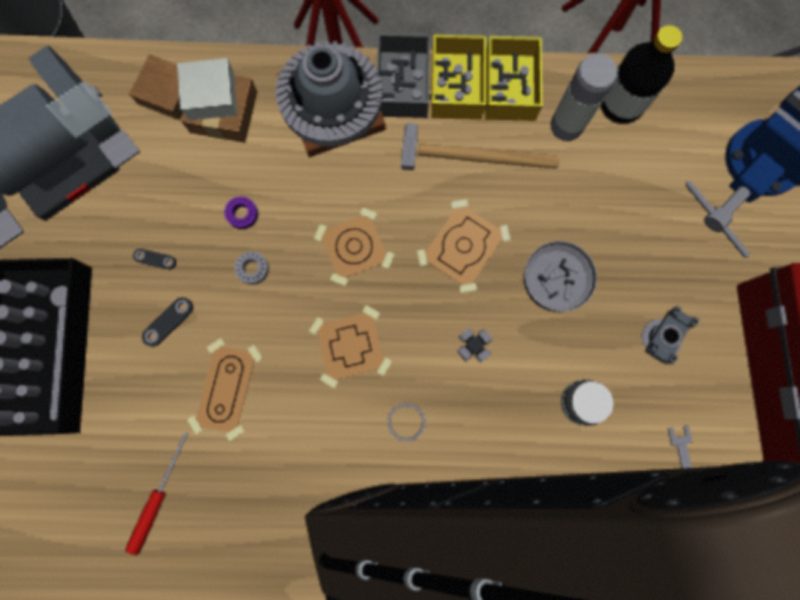

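View pics/scene0.png

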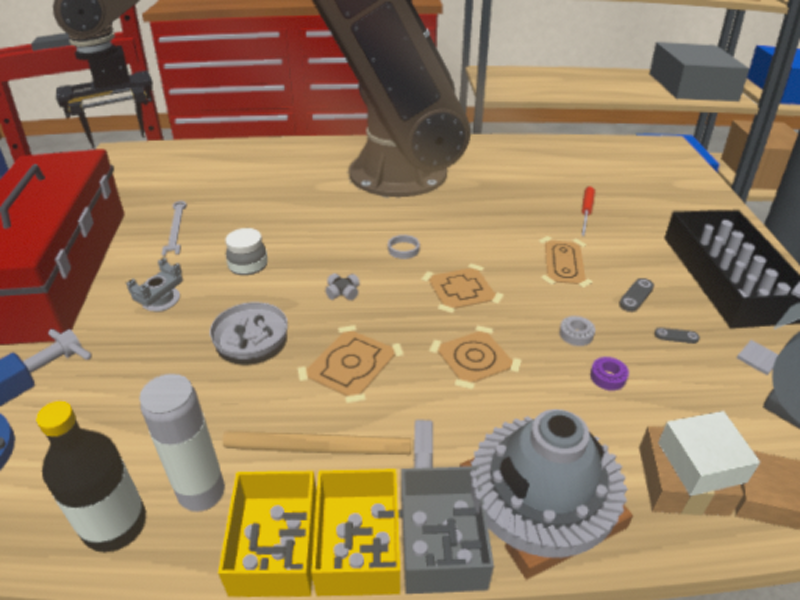

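The views show these candidates (pixels in the top view):
- **Shackle:** the larger plate at (167,322). The smaller one at (155,259) is a decoy.
- **Bearing:** the steel one at (251,267). The purple one at (240,212) and the empty ring at (406,422) are decoys.
- **Cross and yoke:** cross at (475,345), yoke at (670,335).
- **Cards:** bearing (353,246), yoke (464,244), cross (350,346), shackle (227,388).

Next I'll make metric rectified crops to confirm these.

```bash
cat > h.py <<'E'
import numpy as np, cv2
from workcell import r
CAL={n:r.get_calibration(n) for n in("top","scene")}
def proj(n,X):
    c=CAL[n]; p=np.asarray(X)@c["R"].T+c["t"]; s=p[...,:2]/p[...,2:]
    s=s*(1+c["k1"]*(s**2).sum(-1,keepdims=True))
    return s*[c["fx"],c["fy"]]+[c["cx"],c["cy"]]
def unproj(n,uv,z):
    c=CAL[n]; d=(np.asarray(uv,float)-[c["cx"],c["cy"]])/[c["fx"],c["fy"]]; s=d.copy()
    for _ in range(20): s=d/(1+c["k1"]*(s**2).sum())
    v=c["R"].T@np.append(s,1); o=-c["R"].T@c["t"]; return (o+v*(z-o[2])/v[2])
def ortho(n,im,x,y,z,w,h,k):  # up = +x, left = +y, k px/mm
    v,u=np.mgrid[0:h,0:w]; X=np.stack([x-(v-h/2)/k/1e3,y-(u-w/2)/k/1e3,np.full(u.shape,z)],-1)
    m=proj(n,X).astype(np.float32); t=cv2.remap(im,m[...,0],m[...,1],cv2.INTER_CUBIC)
    for d in range(-80,81,20):   # ticks each 20 mm
        a=int(w/2-d*k); b=int(h/2-d*k)
        cv2.line(t,(a,0),(a,10 if d else 18),(255,0,0),1); cv2.line(t,(0,b),(10 if d else 18,b),(255,0,0),1)
    return t
E
python3 - <<'E'
from h import *
T=cv2.imread("pics/top0_raw.png");S=cv2.imread("pics/scene0_raw.png")
P=dict(bearing=(251,267,.018),cross=(475,345,.02),shackle=(167,322,.01),yoke=(672,333,.05),bc=(353,246,.004),cc=(350,346,.004),sc=(227,388,.004),yc=(464,244,.004),tub=(592,402,.065),dish=(560,277,.03),ring=(406,422,.005),small=(155,259,.01))
t=[]
for k,(u,v,z) in P.items():
    X=unproj("top",(u*.64,v*.64),z); print(k,X.round(3),np.hypot(*X[:2]).round(3)); 
    if len(t)<8: t.append((k,X))
for nm,im in("top",T),("scene",S):
  g=[ortho(nm,im,*X,200,300,1.5) for k,X in t]
  cv2.imwrite(f"pics/m_{nm}.png",np.vstack([np.hstack(g[:4]),np.hstack(g[4:])]))
E
```

```text
bearing [0.617 0.291 0.018] 0.682
cross [ 0.483 -0.121  0.02 ] 0.498
shackle [0.513 0.437 0.01 ] 0.674
yoke [ 0.51  -0.463  0.05 ] 0.689
bc [0.666 0.107 0.004] 0.674
cc [0.477 0.105 0.004] 0.489
sc [0.397 0.322 0.004] 0.511
yc [ 0.675 -0.102  0.004] 0.683
tub [ 0.386 -0.314  0.065] 0.498
dish [ 0.61  -0.274  0.03 ] 0.669
ring [ 0.344 -0.     0.005] 0.344
small [0.629 0.471 0.01 ] 0.786
```

View pics/m_top.png

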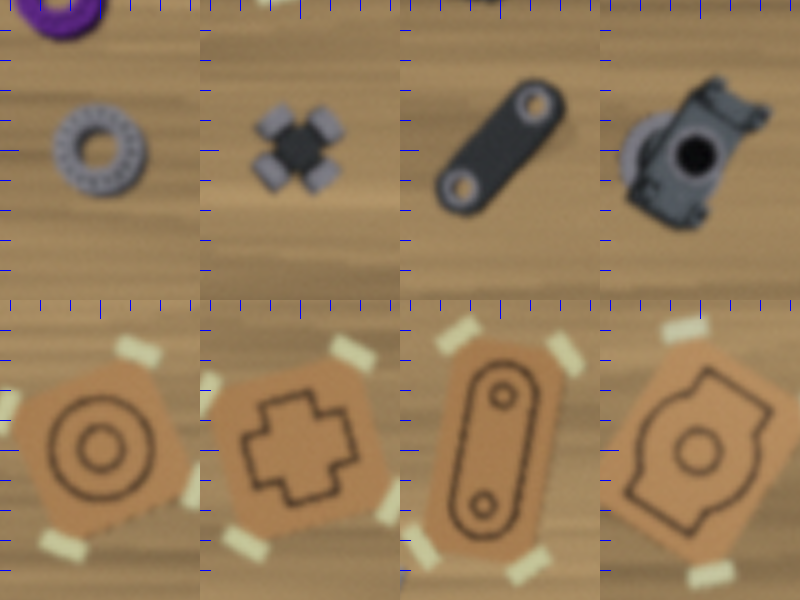

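View pics/m_scene.png

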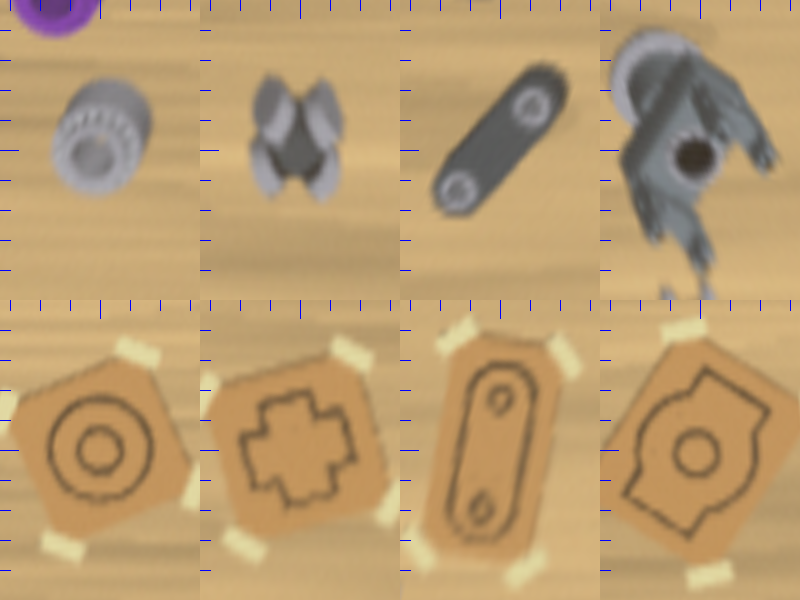

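```bash
cat > fit.py <<'E'
from h import *
from scipy.optimize import minimize
from scipy.ndimage import map_coordinates
def seg(P,n=15):
    P=np.array(P,float); return np.vstack([np.linspace(P[i],P[(i+1)%len(P)],n,endpoint=False) for i in range(len(P))])
def rect(a,b,cx=0): a/=2;b/=2; return seg([(cx-a,-b),(cx+a,-b),(cx+a,b),(cx-a,b)])
def circ(d,cx=0,n=60): t=np.linspace(0,2*np.pi,n,endpoint=False); return np.c_[cx+d/2*np.cos(t),d/2*np.sin(t)]
def plus(L,w): L/=2;w/=2; return seg([(L,-w),(L,w),(w,w),(w,L),(-w,L),(-w,w),(-L,w),(-L,-w),(-w,-w),(-w,-L),(w,-L),(w,-w)],6)
def slot(L,w):
    c=circ(w); c[:,0]+=np.where(c[:,0]>0,1,-1)*(L-w)/2; x=np.linspace(-(L-w)/2,(L-w)/2,30)
    return np.vstack([c,np.c_[x,x*0+w/2],np.c_[x,x*0-w/2]])
def yline():
    c=circ(79,n=120); c=c[abs(c[:,1])>25.5]; b=rect(99,51); b=b[np.hypot(*b.T)>39.5]; return np.vstack([c,b,circ(29)])
def world(P,p,z):
    c,s=np.cos(p[2]),np.sin(p[2]); P=P/1e3; return np.c_[p[0]+c*P[:,0]-s*P[:,1],p[1]+s*P[:,0]+c*P[:,1],np.full(len(P),z)]
def samp(n,im,P,p,z): uv=proj(n,world(P,p,z)); return map_coordinates(im,[uv[:,1],uv[:,0]],order=1,mode='nearest')
def line(n,im,P,z,p0):
    f=lambda q: samp(n,im,P,(q[0]/1e3,q[1]/1e3,np.radians(q[2])),z).mean()
    return opt(f,p0)
def edge(n,im,Pi,Po,z,p0,sgn=1):
    f=lambda q: sgn*(samp(n,im,Pi,(q[0]/1e3,q[1]/1e3,np.radians(q[2])),z).mean()-samp(n,im,Po,(q[0]/1e3,q[1]/1e3,np.radians(q[2])),z).mean())
    return opt(f,p0)
def opt(f,p0):
    best=None
    for d in(4,2,6):
        q=minimize(f,p0,method="Nelder-Mead",options=dict(initial_simplex=np.array(p0)+np.array([[0,0,0],[d,0,0],[0,d,0],[-d,-d,d]]),xatol=.02,fatol=1e-3))
        if best is None or q.fun<best.fun: best=q
    return best.x,best.fun
LINES=dict(bc=np.vstack([circ(67),circ(29)]),cc=plus(69,34),sc=np.vstack([slot(117,43),circ(15,37),circ(15,-37)]),yc=yline())
E
cat > run1.py <<'E'
from fit import *
G={n:cv2.imread(f"pics/{n}0_raw.png") for n in("top","scene")}
g={n:cv2.GaussianBlur(cv2.cvtColor(v,cv2.COLOR_BGR2GRAY).astype(float),(0,0),.7) for n,v in G.items()}
b={n:cv2.GaussianBlur((v[:,:,2].astype(float)-v[:,:,0]),(0,0),.5) for n,v in G.items()} # red-blue: wood high, steel ~0
I=dict(bc=(666,107,0),cc=(477,105,15),sc=(397,322,-8),yc=(675,-102,-33))
for k,p in I.items():
    for n in g: print(k,n,line(n,g[n],LINES[k],.004,p))
for n in g:
    print("shackle",n,edge(n,b[n],slot(106,32),slot(114,40),.008,(513,437,-45)))
print("bearing top",edge("top",b["top"],circ(57),circ(64),.012,(617,291,0)))
print("cross top",edge("top",b["top"],plus(58,24),plus(67,32),.0135,(483,-121,45)))
e=lambda o:np.vstack([seg([(38+o,-22-o),(38+o,22+o)],20),seg([(-38-o,-22-o),(-38-o,22+o)],20)])+0
def ears(o):
    a=46+o;h=22; y=np.linspace(-h+3,h-3,20); x=np.linspace(32,44,6)
    return np.vstack([np.c_[y*0+a,y],np.c_[y*0-a,y],np.c_[x,x*0+h+o],np.c_[x,x*0-h-o],np.c_[-x,x*0+h+o],np.c_[-x,x*0-h-o]])
for z in(.05,.06,.07): print("yoke",z,edge("top",b["top"],ears(-2),ears(3),z,(506,-460,-36)))
print("hub disc scene?")
E
python3 run1.py
```

```text
bc top (array([666.86824152, 106.67702832,  -0.94215752]), np.float64(101.6424450964361))
bc scene (array([ 6.65963172e+02,  1.07410504e+02, -2.15428122e-01]), np.float64(122.45920257990798))
cc top (array([478.5535906 , 105.83860779,  15.90656901]), np.float64(95.41306654973874))
cc scene (array([478.28169415, 106.75053395,  15.659076  ]), np.float64(125.04941231654377))
sc top (array([396.69573756, 326.21697742, -10.01962995]), np.float64(95.77014693048314))
sc scene (array([395.22994236, 327.61163151, -10.29266085]), np.float64(128.05889174542847))
yc top (array([ 674.05295637, -100.12949299,  -32.60204027]), np.float64(109.63017012774428))
yc scene (array([673.39833691, -98.92074021, -32.3514481 ]), np.float64(122.12296611016438))
shackle top (array([514.45147569, 438.47699603, -41.84691909]), np.float64(-33.344497023447744))
shackle scene (array([513.94227338, 440.7653839 , -41.14856746]), np.float64(-33.58638750662115))
bearing top (array([617.70935694, 293.02370472,   0.90364476]), np.float64(-26.917875356059803))
cross top (array([ 484.67404335, -120.10668779,   40.65450232]), np.float64(-33.43602580013559))
yoke 0.05 (array([ 504.75647741, -462.93306057,  -29.77326568]), np.float64(-28.33953835212256))
yoke 0.06 (array([ 503.42669334, -458.44829661,  -29.98219485]), np.float64(-30.069476959474017))
yoke 0.07 (array([ 502.04841315, -454.14533738,  -30.55549425]), np.float64(-31.60648790854424))
hub disc scene?
```

```bash
cat > ov.py <<'E'
from fit import *
G={n:cv2.imread(f"pics/{n}0_raw.png") for n in("top","scene")}
def tile(n,p,shapes,w=266,h=300,k=4,m=None,im=None):
    c=proj(n,np.array([p[0]/1e3,p[1]/1e3,shapes[0][1]])); s=k
    a=c-np.array([w,h])/2/s; M=np.array([[s,0,-a[0]*s],[0,s,-a[1]*s]])
    t=cv2.warpAffine(G[n] if im is None else im,M,(w,h),flags=cv2.INTER_CUBIC)
    for P,z in shapes:
        for u,v in (proj(n,world(P,(p[0]/1e3,p[1]/1e3,np.radians(p[2])),z))-a)*s:
            cv2.circle(t,(int(u),int(v)),0,(0,0,255),-1)
    return t
E
python3 - <<'E'
from ov import *
Y=(503,-457.5,-30.5); ys=[(np.vstack([rect(16,44,38),rect(16,44,-38)]),.07),(circ(72,n=120),.013)]
B=[(617.7,293,0),[(circ(60),.018),(circ(29),.022)]];C=(484.7,-120.1,40.6);cs=[(plus(62,27),.0135)];S=(514.4,439,-41.6);ss=[(slot(110,36),.01)]
r1=[tile("top",Y,ys,k=5),tile("top",*B,k=5),tile("top",C,cs,k=5)]
r2=[tile("scene",Y,ys,k=4),tile("top",S,ss,k=5),tile("scene",C,cs,k=5)]
cv2.imwrite("pics/ov1.png",np.vstack([np.hstack(r1),np.hstack(r2)]))
E
```

```text
(no output)
```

View pics/ov1.png

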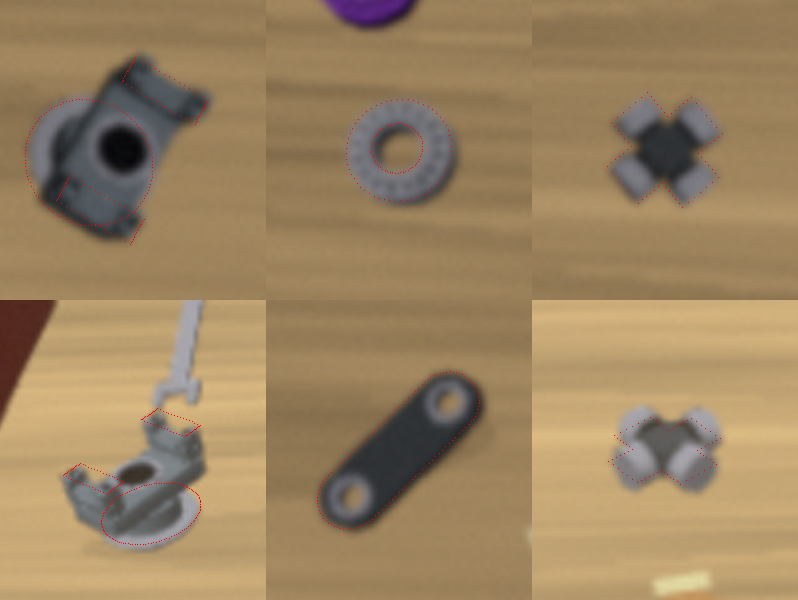

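```bash
cat > sil.py <<'E'
from ov import *
def pr(P,z0,z1): return (P,z0/1e3,z1/1e3)
def hcyl(ax):  # horizontal cap cylinder d27, along ax
    t=np.linspace(0,2*np.pi,40); out=[]
    for L in(-31,31): out.append(np.c_[np.full(40,L),13.5*np.cos(t),13.5+13.5*np.sin(t)])
    A=np.vstack(out); return A if ax==0 else A[:,[1,0,2]]
def prism(P,z0,z1): return np.vstack([np.c_[P,np.full(len(P),z)] for z in(z0,z1)])
MOD=dict(yoke=[prism(circ(50),0,49),prism(circ(72),10,13),prism(rect(92,44),29,49),prism(rect(16,44,38),29,70),prism(rect(16,44,-38),29,70)],
 cross=[hcyl(0),hcyl(1)],bearing=[prism(circ(60),0,18),prism(circ(43),0,22)],shackle=[prism(slot(110,36),0,10)])
def fitsil(k,p0,cams=("top","scene"),imgs=None,z=0,up=6,thr=None):
    W=[]
    for n in cams:
        im=(imgs or G)[n].astype(float); f=im[:,:,2]-im[:,:,0]
        c=proj(n,np.array([p0[0]/1e3,p0[1]/1e3,.02])); h=34; a=np.round(c-h).astype(int)
        t=f[a[1]:a[1]+2*h,a[0]:a[0]+2*h]; t=cv2.resize(t,None,fx=up,fy=up,interpolation=cv2.INTER_LINEAR)
        bg=np.percentile(t,75); W.append((n,a,np.clip((bg-t)/bg,0,1)))
    def cost(q,show=False):
        s=0
        for n,a,t in W:
            m=np.zeros(t.shape,np.uint8)
            for P in MOD[k]:
                w=world(P[:,:2],(q[0]/1e3,q[1]/1e3,np.radians(q[2])),0); w[:,2]=P[:,2]/1e3+z
                uv=((proj(n,w)-a+.5)*up-.5)
                cv2.fillConvexPoly(m,cv2.convexHull((uv*16).round().astype(np.int32)),1,shift=4)
            s+=abs(m-np.clip((t-.1)/.5,0,1)).sum()/up**2
        return s
    return opt(cost,p0)
E
python3 - <<'E'
from sil import *
for k,p in dict(yoke=(503,-457.5,-32),cross=(484.7,-120,41),bearing=(617.7,293,0),shackle=(514,439,-41.5)).items():
    for c in(("top",),("scene",),("top","scene")): print(k,c,*fitsil(k,p,c))
E
```

```text
yoke ('top',) [ 506.39380409 -460.08793057  -32.61246052] 71.90523796179538
yoke ('scene',) [ 505.86638317 -458.86918629  -31.59800463] 190.17105988967685
yoke ('top', 'scene') [ 505.95999408 -459.59569713  -32.32471183] 266.7119882239607
cross ('top',) [ 484.79620989 -120.10486387   40.35923081] 47.49199796126405
cross ('scene',) [ 482.7750781  -119.16819563   40.33791785] 82.31170773740945
cross ('top', 'scene') [ 484.42585429 -119.47384125   40.54797574] 136.09338124632825
bearing ('top',) [6.18848249e+02 2.93692521e+02 5.19523443e-01] 264.22323651452285
bearing ('scene',) [6.16440696e+02 2.94565540e+02 5.02861025e-01] 437.5325568058962
bearing ('top', 'scene') [6.17813448e+02 2.94054815e+02 2.74297550e-01] 708.4142934546518
shackle ('top',) [514.87173761 439.53364428 -42.09341129] 96.8935450068114
shackle ('scene',) [512.92849241 440.96556107 -41.89350969] 538.8881101248627
shackle ('top', 'scene') [514.27961707 439.89757625 -41.8388393 ] 639.2505985360367
```

```bash
cat > go.py <<'E'
import sys,numpy as np
from scipy.spatial.transform import Rotation as Ro
from workcell import r
# usage: go.py x y z yaw (mm,deg) ... -> delta rows in tool axes
o=r.observe(); R=Ro.from_euler("xyz",o["ee_rot"],degrees=True)
print("t",round(o["t"],2),"pos",(o["tool_pos"]*1e3).round(1),"rot",o["ee_rot"].round(2),"gap",round(o["finger_gap"]*1e3,1),"F",o["force"].round(1))
a=np.array(sys.argv[1:],float).reshape(-1,4)
for q in a: print(q,"->",R.inv().apply(q[:3]-o["tool_pos"]*1e3).round(1),"turn",round(-((q[3]-o["ee_rot"][2]+180)%360-180),1))
E
python3 go.py 617.8 293.8 80 23 617.8 293.8 4 23
python3 -c "
from h import *
for p in((738,285),(765,460)): print(unproj('top',np.array(p)*.64,0))"
```

```text
t 0.1 pos [ 243.8 -575.3  214.1] rot [-1.7995e+02 -1.0000e-02  2.2970e+01] gap 95.0 F [ 0.1  1.  -0.9]
[617.8 293.8  80.   23. ] -> [ 683.4 -654.1  134.8] turn -0.0
[617.8 293.8   4.   23. ] -> [ 683.4 -654.   210.8] turn -0.0
[ 0.6099457 -0.6128423  0.       ]
[ 0.29509674 -0.63496187  0.        ]
```

Request:
{"fn": "apply_moves", "kwargs": {
  "deltas": [
    [[60,-57,0],0,0.1],
    [[120,-115,20],0,0.1],
    [[180,-172,40],0,0.1],
    [[240,-230,60],0,0.1],
    [[300,-287,80],0,0.1],
    [[360,-345,100],0,0.1],
    [[420,-402,120],0,0.1],
    [[480,-459,135],0,0.1],
    [[540,-517,135],0,0.1],
    [[600,-574,135],0,0.1],
    [[640,-613,135],0,0.1],
    [[683,-654,135],0,0.1],
    [[683,-654,135],0,0.1],
    [[683,-654,135],0,0.1],
    [[683,-654,135],0,0.1],
    [[683,-654,135],0,0.1]
  ],
  "squeeze": 25
}}

```text
t: 2.1
tool_pos: [0.6177, 0.2967, 0.0789]
ee_rot: [-179.9, 0.0, 23.1]
force: [0.6, -0.2, -0.8]
finger_gap: 0.0855
```

```bash
python3 go.py 617.8 293.8 30 23 617.8 293.8 4 23
```

```text
t 2.1 pos [617.7 296.7  78.9] rot [-1.7993e+02  1.0000e-02  2.3110e+01] gap 85.5 F [ 0.6 -0.2 -0.8]
[617.8 293.8  30.   23. ] -> [-1.   2.8 48.9] turn 0.1
[617.8 293.8   4.   23. ] -> [-1.   2.8 74.9] turn 0.1
```

Request:
{"fn": "apply_moves", "kwargs": {
  "deltas": [
    [[-1,3,20],0,0.1],
    [[-1,3,45],0,0.1],
    [[-1,3,60],0,0.1],
    [[-1,3,70],0,0.1],
    [[-1,3,75],0,0.1],
    [[-1,3,75],0,0.1],
    [[-1,3,75],0,0.3],
    [[-1,3,75],0,0.45],
    [[-1,3,75],0,0.5],
    [[-1,3,75],0,0.5],
    [[-1,3,75],0,0.5],
    [[-1,3,75],0,0.5]
  ]
}}

```text
t: 3.6
tool_pos: [0.6181, 0.2937, 0.0042]
ee_rot: [-179.9, -0.0, 23.1]
force: [0.2, -1.5, 3.9]
finger_gap: 0.0594
```

```bash
python3 go.py 666.4 107 60 23 666.4 107 8.3 23
```

```text
t 3.6 pos [618.1 293.7   4.2] rot [-1.7994e+02 -2.0000e-02  2.3120e+01] gap 59.4 F [ 0.2 -1.5  3.9]
[666.4 107.   60.   23. ] -> [-28.8 190.6 -56.1] turn 0.1
[666.4 107.    8.3  23. ] -> [-28.8 190.7  -4.4] turn 0.1
```

Request:
{"fn": "apply_moves", "kwargs": {
  "deltas": [
    [[0,0,-15],0,0.5],
    [[0,0,-45],0,0.5],
    [[-5,30,-55],0,0.5],
    [[-13,85,-55],0,0.5],
    [[-20,135,-55],0,0.5],
    [[-26,175,-55],0,0.5],
    [[-29,190.5,-50],0,0.5],
    [[-29,190.5,-35],0,0.5],
    [[-29,190.5,-20],0,0.5],
    [[-29,190.5,-14],0,0.5],
    [[-29,190.5,-14],0,0.5],
    [[-29,190.5,-14],0,0.5],
    [[-29,190.5,-14],0,0.5]
  ]
}}

```text
t: 5.22
tool_pos: [0.6664, 0.1072, 0.0184]
ee_rot: [-180.0, -0.1, 23.1]
force: [-0.5, 0.1, -4.0]
finger_gap: 0.0596
```

```bash
python3 go.py 666.4 107 8.3 23
python3 - <<'E'
from ov import *
im={n:r.read_camera(n)[:,:,::-1].copy() for n in G}
p=(666.4,107,0);s=[(LINES["bc"],.004),(circ(60),.026)]
cv2.imwrite("pics/b1.png",np.hstack([tile(n,p,s,w=390,h=390,k=6,im=im[n]) for n in im]))
E
```

```text
t 5.22 pos [666.4 107.2  18.4] rot [-1.7995e+02 -6.0000e-02  2.3130e+01] gap 59.6 F [-0.5  0.1 -4. ]
[666.4 107.    8.3  23. ] -> [-0.1  0.2 10.1] turn 0.1
```

View pics/b1.png

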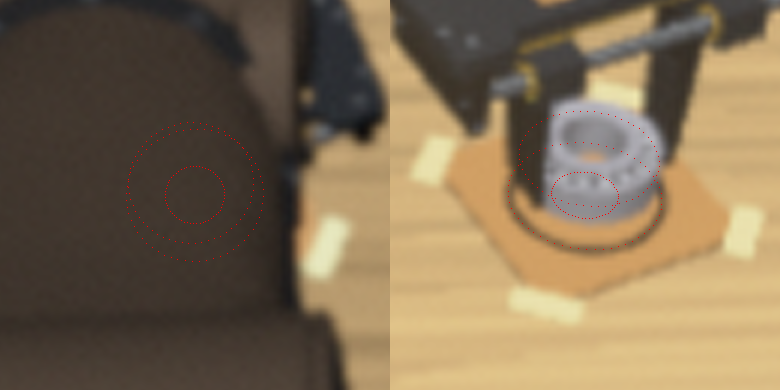

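Request:
{"fn": "apply_moves", "kwargs": {
  "deltas": [
    [[0,0,4],0,0.5],
    [[0,0,7],0,0.5],
    [[0,0,8.5],0,0.5],
    [[0,0,9.5],0,0.5],
    [[0,0,10],0,0.5],
    [[0,0,10.2],0,0.5],
    [[0,0,10.2],0,0.5],
    [[0,0,10.2],0,0.5]
  ]
}}

```text
t: 6.32
tool_pos: [0.6664, 0.1071, 0.0082]
ee_rot: [-180.0, -0.1, 23.1]
force: [0.4, 0.0, -2.6]
finger_gap: 0.059
```

Request:
{"fn": "apply_moves", "kwargs": {
  "deltas": [
    [[0,0,0],0,0.3],
    [[0,0,0],0,0.2],
    [[0,0,0],0,0.15],
    [[0,0,0],0,0.15],
    [[0,0,-15],0,0.15],
    [[0,0,-50],0,0.15],
    [[0,0,-80],0,0.15],
    [[0,0,-80],0,0.15],
    [[0,0,-80],0,0.15]
  ]
}}

```text
t: 7.45
tool_pos: [0.6661, 0.107, 0.0882]
ee_rot: [-179.9, -0.0, 23.1]
force: [-0.3, 0.3, -0.7]
finger_gap: 0.0809
```

```bash
python3 go.py 484.5 -119.6 90 40.5
```

```text
t 7.45 pos [666.1 107.   88.2] rot [-1.7995e+02 -4.0000e-02  2.3110e+01] gap 80.9 F [-0.3  0.3 -0.7]
[ 484.5 -119.6   90.    40.5] -> [-255.9  137.1   -2.2] turn -17.4
```

Next is the cross. The arm will have moved off the bearing card by then, so I can check the bearing too.

Request:
{"fn": "apply_moves", "kwargs": {
  "deltas": [
    [[-50,27,-5],-5,0.1],
    [[-100,54,-5],-10,0.1],
    [[-150,80,-5],-17.4,0.1],
    [[-200,107,-2],-17.4,0.1],
    [[-240,128,-2],-17.4,0.1],
    [[-256,137,-2],-17.4,0.1],
    [[-256,137,-2],-17.4,0.1],
    [[-256,137,-2],-17.4,0.1],
    [[-256,137,-2],-17.4,0.1]
  ]
}}

```text
t: 8.57
tool_pos: [0.485, -0.1187, 0.0897]
ee_rot: [-180.0, -0.1, 40.6]
force: [-0.6, 0.1, 0.4]
finger_gap: 0.0857
```

```bash
python3 go.py 484.5 -119.6 5 40.5
cat > chk.py <<'E'
import sys
from sil import *
k,c=sys.argv[1],sys.argv[2]; p=tuple(map(float,sys.argv[3:6])); cams=sys.argv[6].split(",")
im={n:r.read_camera(n)[:,:,::-1].copy() for n in cams}
W={}
for n in cams:
    g=cv2.GaussianBlur(cv2.cvtColor(im[n],cv2.COLOR_BGR2GRAY).astype(float),(0,0),.7)
    b=cv2.GaussianBlur(im[n][:,:,2].astype(float)-im[n][:,:,0],(0,0),.5)
    cv2.imwrite(f"pics/{n}_{k}_after.png",im[n])
    print(n,"part",fitsil(k,p,(n,),im,z=.004))
outs=[tile(n,p,[(LINES[c],.004)][:0] or [(np.zeros((1,2)),.004)],w=390,h=390,k=6,im=im[n]) for n in cams]
cv2.imwrite(f"pics/chk_{k}.png",np.hstack(outs))
E
python3 chk.py bearing bc 666.4 107 0 top,scene
```

```text
t 8.57 pos [ 485.  -118.7   89.7] rot [-1.7996e+02 -6.0000e-02  4.0600e+01] gap 85.7 F [-0.6  0.1  0.4]
[ 484.5 -119.6    5.    40.5] -> [-1.1  0.4 84.7] turn 0.1
top part (array([6.65463873e+02, 1.07547102e+02, 3.21675386e-01]), np.float64(202.85681404792115))
scene part (array([6.65362123e+02, 1.08209985e+02, 5.71527133e-01]), np.float64(103.41020759384759))
```

View pics/chk_bearing.png

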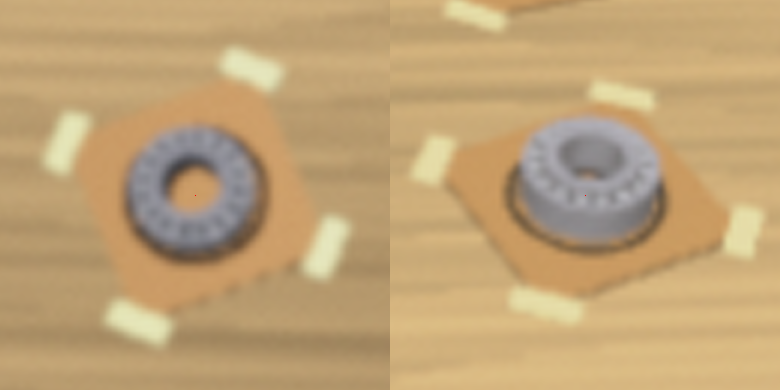

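The bearing sits inside its drawn line on all sides; the fit gives about 1.2 mm off centre. Now I'll grip the cross.

Request:
{"fn": "apply_moves", "kwargs": {
  "deltas": [
    [[-1,0.5,30],0,0.1],
    [[-1,0.5,60],0,0.1],
    [[-1,0.5,75],0,0.1],
    [[-1,0.5,82],0,0.1],
    [[-1,0.5,85],0,0.1],
    [[-1,0.5,85],0,0.1],
    [[-1,0.5,85],0,0.3],
    [[-1,0.5,85],0,0.45],
    [[-1,0.5,85],0,0.5],
    [[-1,0.5,85],0,0.5],
    [[-1,0.5,85],0,0.5]
  ]
}}

```text
t: 10.05
tool_pos: [0.4845, -0.1198, 0.0049]
ee_rot: [-180.0, -0.1, 40.6]
force: [-0.7, -0.3, 4.7]
finger_gap: 0.0622
```

```bash
python3 go.py 478.4 106.3 60 15.8 478.4 106.3 9.2 15.8
```

```text
t 10.05 pos [ 484.5 -119.8    4.9] rot [-1.7998e+02 -7.0000e-02  4.0590e+01] gap 62.2 F [-0.7 -0.3  4.7]
[478.4 106.3  60.   15.8] -> [ 142.6 -175.7  -54.8] turn 24.8
[478.4 106.3   9.2  15.8] -> [ 142.5 -175.7   -4. ] turn 24.8
```

Request:
{"fn": "apply_moves", "kwargs": {
  "deltas": [
    [[0,0,-15],0,0.5],
    [[0,0,-45],0,0.5],
    [[20,-25,-55],5,0.5],
    [[50,-62,-55],13,0.5],
    [[85,-105,-55],21,0.5],
    [[115,-142,-55],24.8,0.5],
    [[135,-167,-55],24.8,0.5],
    [[142.5,-175.7,-45],24.8,0.5],
    [[142.5,-175.7,-25],24.8,0.5],
    [[142.5,-175.7,-14],24.8,0.5],
    [[142.5,-175.7,-14],24.8,0.5],
    [[142.5,-175.7,-14],24.8,0.5]
  ]
}}

```text
t: 11.55
tool_pos: [0.4786, 0.1059, 0.0195]
ee_rot: [-180.0, -0.1, 15.8]
force: [0.0, 0.8, -2.4]
finger_gap: 0.062
```

```bash
python3 go.py 478.4 106.3 9 15.8
```

```text
t 11.55 pos [478.6 105.9  19.5] rot [-1.7996e+02 -6.0000e-02  1.5750e+01] gap 62.0 F [ 0.   0.8 -2.4]
[478.4 106.3   9.   15.8] -> [-0.1 -0.4 10.5] turn -0.0
```

Request:
{"fn": "apply_moves", "kwargs": {
  "deltas": [
    [[0,-0.4,4],0,0.5],
    [[0,-0.4,7],0,0.5],
    [[0,-0.4,9],0,0.5],
    [[0,-0.4,10],0,0.5],
    [[0,-0.4,10.5],0,0.5],
    [[0,-0.4,10.6],0,0.5],
    [[0,-0.4,10.6],0,0.5],
    [[0,-0.4,10.6],0,0.5]
  ]
}}

```text
t: 12.55
tool_pos: [0.4785, 0.1063, 0.009]
ee_rot: [-180.0, -0.1, 15.8]
force: [-1.3, 0.2, 0.5]
finger_gap: 0.0617
```

Request:
{"fn": "apply_moves", "kwargs": {
  "deltas": [
    [[0,0,0],0,0.3],
    [[0,0,0],0,0.2],
    [[0,0,0],0,0.15],
    [[0,0,0],0,0.15],
    [[0,0,-15],0,0.15],
    [[0,0,-50],0,0.3],
    [[0,0,-80],0,0.3],
    [[0,0,-80],0,0.3],
    [[0,0,-80],0,0.3]
  ]
}}

```text
t: 13.68
tool_pos: [0.4782, 0.1062, 0.0891]
ee_rot: [-180.0, -0.1, 15.8]
force: [-0.7, 1.1, -0.2]
finger_gap: 0.0667
```

```bash
python3 go.py 514.3 439.8 80 138.1
```

```text
t 13.68 pos [478.2 106.2  89.1] rot [-1.7996e+02 -8.0000e-02  1.5750e+01] gap 66.7 F [-0.7  1.1 -0.2]
[514.3 439.8  80.  138.1] -> [ 125.3 -311.2    9.4] turn -122.3
```

Request:
{"fn": "apply_moves", "kwargs": {
  "deltas": [
    [[20,-50,0],-10,0.35],
    [[40,-100,0],-20,0.35],
    [[60,-150,0],-31,0.35],
    [[80,-200,0],-41,0.35],
    [[100,-250,0],-52,0.35],
    [[120,-300,5],-62,0.35],
    [[125.3,-311.2,9],-73,0.35],
    [[125.3,-311.2,9],-84,0.35],
    [[125.3,-311.2,9],-95,0.35],
    [[125.3,-311.2,9],-105,0.35],
    [[125.3,-311.2,9],-115,0.35],
    [[125.3,-311.2,9],-122.3,0.35],
    [[125.3,-311.2,9],-122.3,0.35],
    [[125.3,-311.2,9],-122.3,0.35],
    [[125.3,-311.2,9],-122.3,0.35]
  ]
}}

```text
t: 15.55
tool_pos: [0.5143, 0.4397, 0.0801]
ee_rot: [179.9, -0.0, 138.0]
force: [-0.1, -0.9, 0.7]
finger_gap: 0.0619
```

```bash
python3 go.py 514.3 439.8 2.5 138.1;python3 chk.py cross cc 478.4 106.3 15.8 top,scene
```

```text
t 15.55 pos [514.3 439.7  80.1] rot [179.94  -0.   137.96] gap 61.9 F [-0.1 -0.9  0.7]
[514.3 439.8   2.5 138.1] -> [ 0.   0.  77.6] turn -0.1
top part (array([478.59291705, 107.63442012,  15.59521363]), np.float64(146.73715724078852))
scene part (array([476.40491992, 107.95048974,  15.45184939]), np.float64(164.7945666729579))
```

View pics/chk_cross.png

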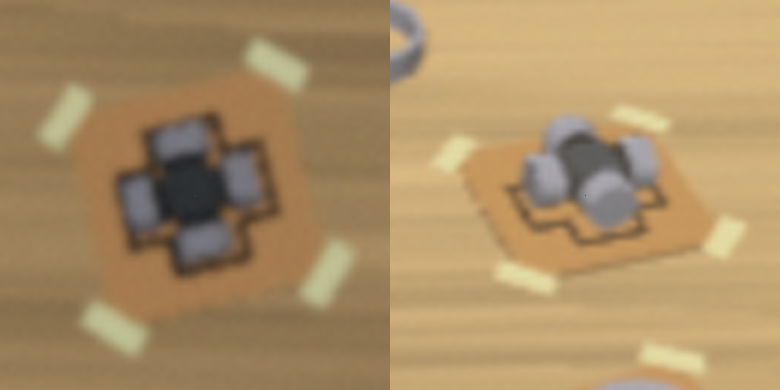

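The cross lies inside its plus, about 1.5 mm toward +y, with the turn matching to within 0.3°. Now I'll grip the shackle.

Request:
{"fn": "apply_moves", "kwargs": {
  "deltas": [
    [[0,0,30],0,0.35],
    [[0,0,55],0,0.35],
    [[0,0,68],0,0.35],
    [[0,0,75],0,0.35],
    [[0,0,77.5],0,0.35],
    [[0,0,77.5],0,0.35],
    [[0,0,77.5],0,0.5],
    [[0,0,77.5],0,0.65],
    [[0,0,77.5],0,0.75],
    [[0,0,77.5],0,0.75],
    [[0,0,77.5],0,0.75],
    [[0,0,77.5],0,0.75]
  ]
}}

```text
t: 17.15
tool_pos: [0.5143, 0.4397, 0.003]
ee_rot: [179.9, 0.0, 138.0]
force: [-1.9, -2.2, 5.8]
finger_gap: 0.0357
```

```bash
python3 go.py 396.1 325.9 60 169.8 396.1 325.9 6.5 169.8
```

```text
t 17.15 pos [514.3 439.7   3. ] rot [179.94   0.   138.  ] gap 35.7 F [-1.9 -2.2  5.8]
[396.1 325.9  60.  169.8] -> [  11.7 -163.6  -57.2] turn -31.8
[396.1 325.9   6.5 169.8] -> [  11.7 -163.7   -3.7] turn -31.8
```

Request:
{"fn": "apply_moves", "kwargs": {
  "deltas": [
    [[0,0,-15],0,0.75],
    [[0,0,-45],0,0.75],
    [[2,-25,-55],-8,0.75],
    [[5,-65,-55],-17,0.75],
    [[8,-110,-55],-26,0.75],
    [[11,-150,-55],-31.8,0.75],
    [[11.7,-163.6,-45],-31.8,0.75],
    [[11.7,-163.6,-25],-31.8,0.75],
    [[11.7,-163.6,-13],-31.8,0.75],
    [[11.7,-163.6,-13],-31.8,0.75],
    [[11.7,-163.6,-13],-31.8,0.75],
    [[11.7,-163.6,-13],-31.8,0.75]
  ]
}}

```text
t: 18.65
tool_pos: [0.3964, 0.3262, 0.0163]
ee_rot: [179.9, 0.1, 169.8]
force: [0.0, -0.7, -3.2]
finger_gap: 0.0358
```

```bash
python3 go.py 396.1 325.9 7.0 169.8
```

```text
t 18.65 pos [396.4 326.2  16.3] rot [1.7991e+02 7.0000e-02 1.6981e+02] gap 35.8 F [ 0.  -0.7 -3.2]
[396.1 325.9   7.  169.8] -> [ 0.2 -0.4  9.3] turn 0.0
```

Request:
{"fn": "apply_moves", "kwargs": {
  "deltas": [
    [[0.2,-0.4,4],0,0.75],
    [[0.2,-0.4,7],0,0.75],
    [[0.2,-0.4,8.5],0,0.75],
    [[0.2,-0.4,9.2],0,0.75],
    [[0.2,-0.4,9.4],0,0.75],
    [[0.2,-0.4,9.4],0,0.75],
    [[0.2,-0.4,9.4],0,0.75]
  ]
}}

```text
t: 19.52
tool_pos: [0.3961, 0.3258, 0.007]
ee_rot: [179.9, 0.1, 169.8]
force: [-0.4, -0.9, 1.1]
finger_gap: 0.0357
```

Request:
{"fn": "apply_moves", "kwargs": {
  "deltas": [
    [[0,0,0],0,0.6],
    [[0,0,0],0,0.45],
    [[0,0,0],0,0.4],
    [[0,0,0],0,0.4],
    [[0,0,-15],0,0.4],
    [[0,0,-50],0,0.4],
    [[0,0,-90],0,0.4],
    [[0,0,-110],0,0.4],
    [[0,0,-110],0,0.3],
    [[0,0,-110],0,0.3]
  ]
}}

```text
t: 20.78
tool_pos: [0.3956, 0.3255, 0.1167]
ee_rot: [179.9, 0.1, 169.8]
force: [0.1, -0.4, -1.1]
finger_gap: 0.0658
```

```bash
python3 go.py 506 -459.6 120 147.7 540 0 130 160
```

```text
t 20.77 pos [395.6 325.5 116.7] rot [1.7994e+02 5.0000e-02 1.6981e+02] gap 65.8 F [ 0.1 -0.4 -1.1]
[ 506.  -459.6  120.   147.7] -> [-247.6 -753.2   -4. ] turn 22.1
[540.   0. 130. 160.] -> [-199.7 -294.8  -13.5] turn 9.8
```

Request:
{"fn": "apply_moves", "kwargs": {
  "deltas": [
    [[-33,-49,-14],2,0.3],
    [[-67,-98,-14],4,0.3],
    [[-100,-147,-14],5,0.3],
    [[-133,-196,-14],7,0.3],
    [[-166,-245,-14],9,0.3],
    [[-200,-295,-14],10,0.3],
    [[-206,-355,-14],12,0.3],
    [[-212,-415,-10],14,0.3],
    [[-218,-475,-10],16,0.3],
    [[-224,-535,-8],18,0.3],
    [[-230,-595,-5],20,0.3],
    [[-236,-655,-4],22.1,0.3],
    [[-243,-710,-4],22.1,0.3],
    [[-247.6,-753.2,-4],22.1,0.3],
    [[-247.6,-753.2,-4],22.1,0.3],
    [[-247.6,-753.2,-4],22.1,0.3],
    [[-247.6,-753.2,-4],22.1,0.3],
    [[-247.6,-753.2,-4],22.1,0.3]
  ]
}}

```text
t: 23.02
tool_pos: [0.5064, -0.4587, 0.1202]
ee_rot: [179.9, 0.0, 147.8]
force: [0.9, -0.5, -0.9]
finger_gap: 0.0669
```

```bash
python3 go.py 506 -459.6 21 147.7;python3 chk.py shackle sc 396.1 326.9 -10.2 top,scene
python3 - <<'E'
from ov import *
# tile of scene with gripper over yoke
im=cv2.imread("pics/scene_shackle_after.png"); t=cv2.imread("pics/chk_shackle.png")
im2=cv2.imread("pics/top_shackle_after.png")
o=tile("scene",(506,-459.6,0),[(np.zeros((1,2)),.05)],w=390,h=200,k=3,im=im)
o2=tile("top",(506,-459.6,0),[(np.zeros((1,2)),.05)],w=390,h=200,k=3,im=im2)
cv2.imwrite("pics/chk_sh2.png",np.vstack([t,np.hstack([o2,o])]))
E
```

```text
t 23.02 pos [ 506.4 -458.7  120.2] rot [1.7992e+02 2.0000e-02 1.4777e+02] gap 66.9 F [ 0.9 -0.5 -0.9]
[ 506.  -459.6   21.   147.7] -> [-0.1 -1.1 99.2] turn 0.1
top part (array([397.92574115, 326.50308648, -10.37379366]), np.float64(192.24419515989115))
scene part (array([398.19494216, 327.4406168 ,  -9.36743431]), np.float64(95.64808257990002))
```

View pics/chk_sh2.png

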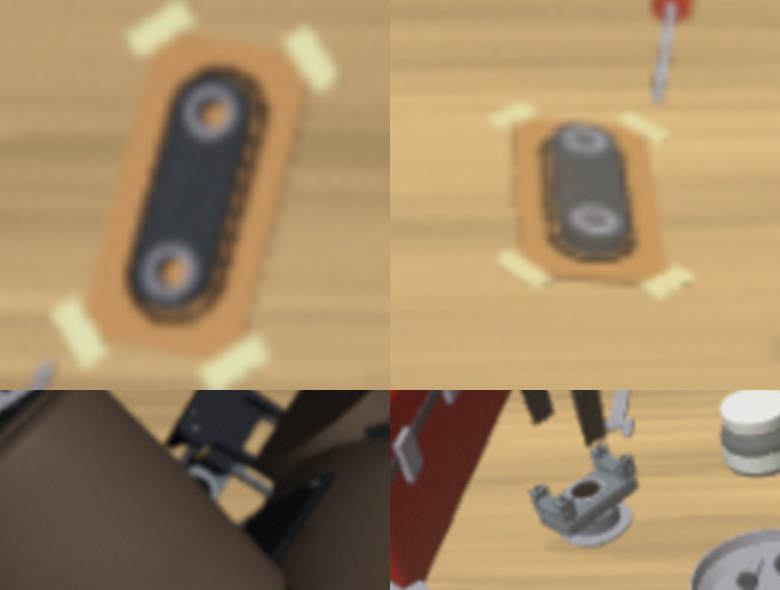

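The shackle is inside its line and turned correctly, about 1–2 mm too far along +x. The fingers are straddling the yoke's bar, so I'll descend and grip.

Request:
{"fn": "apply_moves", "kwargs": {
  "deltas": [
    [[0,-1,20],0,0.3],
    [[0,-1,45],0,0.3],
    [[0,-1,70],0,0.3],
    [[0,-1,88],0,0.3],
    [[0,-1,97],0,0.3],
    [[0,-1,99],0,0.3],
    [[0,-1,99],0,0.3],
    [[0,-1,99],0,0.45],
    [[0,-1,99],0,0.6],
    [[0,-1,99],0,0.65],
    [[0,-1,99],0,0.65],
    [[0,-1,99],0,0.65]
  ],
  "squeeze": 40
}}

```text
t: 24.62
tool_pos: [0.5059, -0.4602, 0.0217]
ee_rot: [179.9, 0.1, 147.8]
force: [-2.1, -1.3, 5.5]
finger_gap: 0.0491
```

```bash
python3 go.py 673.3 -100.2 70 147.5 673.3 -100.2 25 147.5
```

```text
t 24.62 pos [ 505.9 -460.2   21.7] rot [1.7995e+02 7.0000e-02 1.4775e+02] gap 49.1 F [-2.1 -1.3  5.5]
[ 673.3 -100.2   70.   147.5] -> [ 50.5 393.8 -48. ] turn 0.3
[ 673.3 -100.2   25.   147.5] -> [ 50.5 393.8  -3. ] turn 0.3
```

The gap is 49 mm instead of 44 mm, so the fingertips are on the 50 mm hub below the bar. I'll open, rise 9.5 mm so the pads meet only the bar, and grip again.

Request:
{"fn": "apply_moves", "kwargs": {
  "deltas": [
    [[0,0,0],0,0.4],
    [[0,0,0],0,0.32],
    [[0,0,-5],0,0.32],
    [[0,0,-9.5],0,0.32],
    [[0,0,-9.5],0,0.4],
    [[0,0,-9.5],0,0.5],
    [[0,0,-9.5],0,0.6],
    [[0,0,-9.5],0,0.65],
    [[0,0,-9.5],0,0.65],
    [[0,0,-9.5],0,0.65]
  ],
  "squeeze": 45
}}

```text
t: 25.88
tool_pos: [0.5058, -0.4601, 0.0311]
ee_rot: [179.9, 0.1, 147.7]
force: [0.1, -0.3, -0.3]
finger_gap: 0.0436
```

```bash
python3 go.py 673.3 -100.2 70 147.5 673.3 -100.2 35 147.5
```

```text
t 25.88 pos [ 505.8 -460.1   31.1] rot [1.7994e+02 6.0000e-02 1.4775e+02] gap 43.6 F [ 0.1 -0.3 -0.3]
[ 673.3 -100.2   70.   147.5] -> [ 50.4 393.8 -38.6] turn 0.2
[ 673.3 -100.2   35.   147.5] -> [ 50.4 393.8  -3.6] turn 0.2
```

Request:
{"fn": "apply_moves", "kwargs": {
  "deltas": [
    [[0,0,-20],0,0.65],
    [[0,0,-50],0,0.65],
    [[0,0,-80],0,0.65],
    [[3,25,-85],0,0.65],
    [[9,70,-85],0,0.65],
    [[15,120,-85],0,0.65],
    [[22,170,-85],0,0.65],
    [[28,220,-85],0,0.65],
    [[35,270,-85],0,0.65],
    [[41,320,-85],0,0.65],
    [[47,365,-80],0.2,0.65],
    [[50.4,393.8,-70],0.2,0.65],
    [[50.4,393.8,-45],0.2,0.65],
    [[50.4,393.8,-25],0.2,0.65],
    [[50.4,393.8,-14],0.2,0.65],
    [[50.4,393.8,-14],0.2,0.65],
    [[50.4,393.8,-14],0.2,0.65],
    [[50.4,393.8,-14],0.2,0.65]
  ]
}}

```text
t: 28.12
tool_pos: [0.6737, -0.1004, 0.0463]
ee_rot: [179.9, 0.1, 147.5]
force: [-0.2, 0.9, -7.1]
finger_gap: 0.0438
```

```bash
python3 go.py 673.3 -100.2 35.2 147.5
```

```text
t 28.12 pos [ 673.7 -100.4   46.3] rot [1.7992e+02 1.3000e-01 1.4754e+02] gap 43.8 F [-0.2  0.9 -7.1]
[ 673.3 -100.2   35.2  147.5] -> [ 0.5 -0.  11.1] turn 0.0
```

Request:
{"fn": "apply_moves", "kwargs": {
  "deltas": [
    [[0.5,0,4],0,0.65],
    [[0.5,0,7],0,0.65],
    [[0.5,0,9],0,0.65],
    [[0.5,0,10.3],0,0.65],
    [[0.5,0,11],0,0.65],
    [[0.5,0,11.3],0,0.65],
    [[0.5,0,11.3],0,0.65],
    [[0.5,0,11.3],0,0.65]
  ]
}}

```text
t: 29.12
tool_pos: [0.6733, -0.1002, 0.0351]
ee_rot: [179.9, 0.1, 147.5]
force: [0.1, -0.8, -5.0]
finger_gap: 0.0437
```

Request:
{"fn": "apply_moves", "kwargs": {
  "deltas": [
    [[0,0,0],0,0.5],
    [[0,0,0],0,0.4],
    [[0,0,0],0,0.32],
    [[0,0,0],0,0.32],
    [[0,0,-15],0,0.32],
    [[0,0,-50],0,0.32],
    [[0,0,-90],0,0.32],
    [[0,0,-110],0,0.32],
    [[0,0,-110],0,0.32]
  ]
}}

```text
t: 30.25
tool_pos: [0.6737, -0.1003, 0.1476]
ee_rot: [179.8, 0.3, 147.5]
force: [-0.3, 0.1, -1.0]
finger_gap: 0.0645
```

```bash
python3 go.py 396 326 100 169.8 540 130 130 150
```

```text
t 30.25 pos [ 673.7 -100.3  147.6] rot [179.85   0.35 147.54] gap 64.5 F [-0.3  0.1 -1. ]
[396.  326.  100.  169.8] -> [463.4 210.5  45.4] turn -22.3
[540. 130. 130. 150.] -> [236.5 122.5  16.5] turn -2.5
```

Request:
{"fn": "apply_moves", "kwargs": {
  "deltas": [
    [[-8,-60,-10],0,0.3],
    [[-16,-120,-10],0,0.3],
    [[-24,-180,-10],0,0.3],
    [[-32,-240,-10],0,0.3],
    [[-40,-300,-10],0,0.3],
    [[-50,-380,-10],0,0.3],
    [[-50,-380,-10],0,0.3],
    [[-50,-380,-10],0,0.3]
  ]
}}

```text
t: 31.25
tool_pos: [0.5112, -0.4481, 0.156]
ee_rot: [179.8, 0.3, 147.4]
force: [0.2, 0.4, 0.5]
finger_gap: 0.0668
```

```bash
python3 go.py; python3 chk.py yoke yc 673.7 -99.5 -32.5 top,scene
python3 - <<'E'
from ov import *
im=cv2.imread("pics/top_yoke_after.png"); sc=cv2.imread("pics/scene_yoke_after.png")
P=dict(b=((666.4,107,0),[(circ(60),.022)]),c=((478.4,106.3,15.8),[(plus(62,27),.0175)]),s=((396,326.9,-10.2),[(slot(110,36),.014),(circ(15,37),.014),(circ(15,-37),.014)]),y=((673.7,-99.5,-32.5),[(rect(92,44),.074)]))
r1=[tile("top",p,s,w=200,h=300,k=4,im=im) for p,s in P.values()]
r2=[tile("scene",p,s,w=200,h=300,k=4,im=sc) for p,s in P.values()]
cv2.imwrite("pics/fin1.png",np.vstack([np.hstack(r1),np.hstack(r2)]))
E
```

```text
t 31.25 pos [ 511.2 -448.1  156. ] rot [179.82   0.27 147.44] gap 66.8 F [0.2 0.4 0.5]
top part (array([675.07751835, -99.87059168, -33.36991647]), np.float64(222.00177000204636))
scene part (array([672.62317678, -98.73338181, -31.91284558]), np.float64(142.52244849933018))
```

View pics/fin1.png

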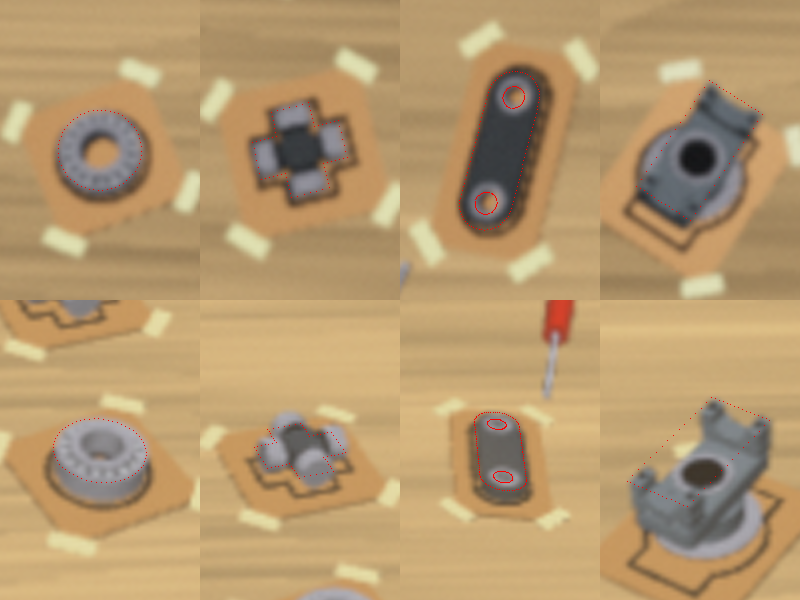

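All four parts match the model outlines drawn at their cards' poses, in both cameras: bearing, cross, shackle and yoke each sit within about 1–2 mm. Nothing touches the tub or dish, and the gripper is clear at z = 156 mm.

```bash
python3 -c "
from workcell import r
print(r.finish_job())"
```

```text
the job is handed in; nothing more can be done
None
```

I set the bearing, cross, shackle and yoke on their own cards, in that order, and handed the job in at about 31 s of the 115 s allowed.

Each part was lowered into light contact before release, and the wrist force never read above about 7 N. In the last pictures all four lie inside their drawn lines:

| Part | Off centre | Turn |
|---|---|---|
| Bearing | about 1 mm | not applicable (round) |
| Cross | about 1.5 mm | within 0.5° |
| Shackle | about 1–2 mm | within 1° |
| Yoke | about 1 mm | within 1° |

- **Disagreement:** the two cameras differ by up to about 2 mm. For the shackle's offset along its length, the top camera says 1.2 mm and the scene camera 3 mm. I took the top view as more reliable and did not move it again.
- **Yoke re-grip:** my first grip closed on the hub (49 mm gap) instead of the 44 mm bar. I opened, raised the gripper 9.5 mm and gripped the bar before lifting.
- **Tub and dish:** nothing was planned near the tub. The yoke was carried over the dish with room to spare. I did not measure the position of either again at the end.

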